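Unload the toy press tray with its dual knob

ROBOT

A 7-joint arm with a two-finger parallel gripper is mounted at the origin on the work surface. World frame = base frame: x ahead of the robot, y to its left, z up, the work surface at z = 0. Lengths are in m, angles in rad, forces in N, time in s.
With the tool pointing down it reaches from about 0.4 to 0.85 m from the base axis. Payload 6.9 kg.
Tool frame: the origin (TCP) lies midway between the tips of the shut fingers; the grasp point (between the pads) lies behind it (ctrl.pinch_z is the z of the grasp point in the tool frame, in m); z points along the fingers, y is the line along which they close (so a half turn about z gives the same grasp; the last joint's range is limited). The gripper opens to 85 mm and grips with 20 to 120 N. Pads are 22 mm wide; open, the fingers measure 114 mm over their backs; the gripper's body (76 mm by 85 mm) begins 54 mm behind the grasp point. The pads swing forward as they close: fully open they stand 13 mm farther back than shut.
Start: joints at [1.327, 0.507, -0.238, 1.5, 0.126, 1.149, -0.155], TCP at [0.214, -0.587, 0.231] pointing down, gripper open.
Joint ranges: [-3.08, 3.08], [-0.24, 2.05], [-1.43, 1.35], [0, 2.5], [-1.52, 4.66], [0.17, 1.96], [-2.89, 2.89]. Speed limits (rad/s): [2.39, 2.39, 3.14, 3.14, 3.14, 3.14, 3.14].

INTERFACE

Orientations are given as a unit quaternion [w, x, y, z].
In Python, from station import ctrl, get_state, vision, ticket, models gives the robot as it stands. Calls block until the motion is done:
- ctrl.movep(position, orientation): joint-space move of the TCP to a pose.
- ctrl.movel(position, frame=None, max_speed=0.15): straight line of the TCP; frame=None keeps the orientation; max_speed is the mean speed in m/s.
- ctrl.set_joints(angles): joint-space move.
- ctrl.ungrasp() and ctrl.close_gripper(force=None): open the fingers fully, or close them until they stop; force is the grip in N (None keeps the last).
- ctrl.pause(seconds).
- ctrl.ik(position, orientation): joint angles nearest the present ones, or None.
- get_state(): the state.
- vision.grab_frame(name): name is "scene" or "top"; returns (picture, depth): 420x560x3 uint8, blue, green, red; 420x560 float32, m along the optical axis (not along the pixel's ray), 0 where there is no reading.
- vision.camera_info(name): a dict with "mtx" (3x3 intrinsics, pixels), "R" (3x3) and "t" (3): a world point X has camera coordinates R X + t. Camera axes: x right, y down, z forward; pixel columns grow to the right and rows downward; lengths in m; the calibration is good to about 2 mm. A picture is of the moment at which its call begins. camera_info takes no time and is no camera call.
A pose or a line that the arm cannot do raises ctrl.Unreachable and nothing moves.
- ticket.close_job(): hands the job in; it is judged then, once.
Trained networks look in the newest picture that a camera, given by its name, has taken for a name from the list of things; names that differ only in an ending like _2 or _b are one class to them, and where a whole thing is asked for, a point or a joint stands for the part that bears it (a point fixed in the world has none). Each returns a list of dicts, best first, with "p" (0 to 1); they miss things now and then, are a little off and sometimes report something else, mostly with a low value. They report only what shows in the picture. A call takes as long as a camera call.
- models.recognise(camera, target): "point" ([column, row] in pixels, amid what is visible of it).
- models.masks_of(camera, target): "mask" (420x560 bool, what is visible of it) and "point" ([column, row] in pixels, amid what is visible of it).
The state is a dict: "time": time; "qpos": joint angles; "qd": joint speeds; "tau": joint torques, N m; "tcp_pos": TCP position; "eef_rot": TCP orientation; "contact_force": force on the tool from outside, world axes, zero at the start; "wrist_torque": the same for the moment, N m; "width": finger opening in m; "gripper_force": force on a finger pad.
Only numpy, scipy, OpenCV 4.12 (cv2) and the standard library are available. Lean on these libraries where they do the work, as an engineer would, in place of code of your own. Each camera call takes 0.05 s, during which the arm holds its last target. There are 200 camera calls.

TASK

Turn the inner knob of the press tray clockwise until the keeper bar is fully open, lift out every pressed piece and stand it flat and wholly on the low ash shelf, rings in the left half and square frames in the right half (seen from the robot), then turn the inner knob back so that the keeper is fully shut. Leave the outer knob's setting as it is, move the keeper bar by its knob only, and do not disturb the other toys.

Things in the scene. Friction and masses are not known exactly. Their poses are not given: they have to be found in the camera images.
- press: Fixed walnut-stained tray, 90 (x) by 332 (y) by 30 mm high, origin on the table under the centre of its pocket row; x points away from the robot, y left along the row. Four open square pockets, 61 mm wide, 16 mm deep, centred at y = +117, +39, -39, -117 mm. Beyond its left end, on a 30 mm high block, is the dual knob, axis at x = 5, y = 231 mm. Keeper guides, 65 mm high, at y = +-161, x = -5 to 115 mm.
- keeper: Keeper: a wooden bar, 24 (x) by 332 (y) by 12 mm, over the pieces, underside 65 mm above the table; origin at its centre. Shut, its centre is 12 mm beyond the pocket centre line and it stops pieces being lifted. The inner knob drives it by a rack, 50 mm per rad along tray +x, up to 67.5 mm, clear of the pieces. It stays where it is left; never push it directly.
- inner (a joint): Angle of the inner knob, rad: 0 keeper shut, 1.35 keeper fully open (end stops at both). Grows clockwise seen from above. Stays where it is left; turning takes about 0.25 N m.
- inner_grip (a point): Point on the knob axis inside the inner knob's grip, which is an upright bar 46 mm long (along this point's x), 16 mm thick (point y) and 36 mm tall; this point is 80 mm above the table, the bar's top 94 mm, its foot 58 mm, standing on a 32 mm wide round boss. It turns with the knob.
- collar (a joint): Angle of the outer knob, rad, clockwise positive seen from above, a setting left at any angle. It turns very easily when touched and must be left as found.
- collar_mark (a point): Top of the small dark pointer block on the outer knob, 38 mm from the axis, 56 mm above the table. The outer knob is a round pale collar of 90 mm diameter around the inner knob's foot, from 30 to 50 mm above the table; it turns freely of the inner knob.
- shelf: Fixed low ash shelf, a flat board 115 (x) by 400 (y) mm, top 30 mm above the table, origin on the table under its centre; its x points away from the robot and its y to the left. A thin dark line across it at y = 0 parts the left half (+y) from the right half.
- ring_a: Pressed wooden ring, plain beech, 56 mm outside diameter, 28 mm hole, 48 mm tall, about 75 g; origin at the centre of its underside, z up. Starts standing in one of the tray's pockets (any of the four), its upper 32 mm above the tray; may be absent.
- ring_b: Pressed wooden ring, plain beech, 56 mm outside diameter, 28 mm hole, 48 mm tall, about 75 g; origin at the centre of its underside, z up. Starts standing in one of the tray's pockets (any of the four), its upper 32 mm above the tray; may be absent.
- frame_a: Pressed hollow square frame, plain beech, 56 by 56 mm outside (sides along its x and y), 28 mm square hole, 48 mm tall, about 75 g; origin at the centre of its underside, z up. Starts standing in one of the tray's pockets (any of the four), its upper 32 mm above the tray; may be absent.
- frame_b: Pressed hollow square frame, plain beech, 56 by 56 mm outside (sides along its x and y), 28 mm square hole, 48 mm tall, about 75 g; origin at the centre of its underside, z up. Starts standing in one of the tray's pockets (any of the four), its upper 32 mm above the tray; may be absent.
- cone: Yellow painted cone, 60 mm wide, 88 mm tall; origin at the centre of its underside. A bystander, not to be disturbed.
- small_cylinder: Small upright natural wood cylinder, 32 mm wide, 60 mm tall; origin at the centre of its underside. A bystander, not to be disturbed.
- red_ring: Red flat stacking ring lying down, 84 mm wide, 22 mm high; origin at the centre of its underside. A bystander, not to be disturbed.
- blue_ring: Blue flat stacking ring lying down, 76 mm wide, 22 mm high; origin at the centre of its underside. A bystander, not to be disturbed.
- big_frame: Large hollow square beech frame lying down, 110 mm, 30 mm high; origin at the centre of its underside. A bystander, not to be disturbed.
- toy_car: Wooden toy car, 110 mm long, 52 mm high; origin at the centre of its underside. A bystander, not to be disturbed.
- toy_arch: Green toy arch, 100 mm long, 70 mm high; origin at the centre of its underside. A bystander, not to be disturbed.

How it is judged:
By the outcome, as a careful person would: the job done as asked, in the order asked, and still so for the second after the job is handed in, with the robot touching nothing.
Of ring_a, ring_b, frame_a, frame_b only 3 to 4 are there at a start; the rules pass over those that are not, and their reading is None.
At some moment in a run one of ring_a, ring_b, frame_a, frame_b may be knocked a few centimetres aside while the robot is not near it.
It also fails if it takes over 210 s, if anything falls off the work surface, if the arm or the gripper's body presses on something with over 40 N, if the wrist force passes 120 N, or if a joint passes its speed limit or range.

## Working session

There is one attempt and no reset: what is moved stays moved. The work goes in short steps, each a Python script; the robot and the scene stay as the last script left them, time stands still between calls to the robot, and variables do not carry over. Pictures are saved under pics/ and viewed, at most 14 in all, crops included, and the job is handed in when it is done.

```bash
ls; mkdir -p pics
python3 - <<'E'
from station import ctrl,get_state,vision,models
import cv2
for n in("top","scene"):
    p,d=vision.grab_frame(n); cv2.imwrite(f"pics/{n}0.png",p)
    c=vision.camera_info(n); print(n,c["mtx"].tolist(),(-c["R"].T@c["t"]).round(3),c["R"].round(2).tolist())
print(ctrl.pinch_z,get_state())
E
```

```text
pics
top [[427.151907327819, 0.0, 277.4660992959731], [0.0, 427.151907327819, 208.74468491570107], [0.0, 0.0, 1.0]] [ 0.344 -0.003  1.241] [[0.09, -1.0, 0.01], [-0.97, -0.09, -0.22], [0.22, 0.01, -0.98]]
scene [[440.77548916190005, 0.0, 278.90261127505863], [0.0, 440.77548916190005, 201.38232011288267], [0.0, 0.0, 1.0]] [1.243 0.796 0.996] [[-0.78, 0.63, -0.0], [0.43, 0.52, -0.74], [-0.46, -0.58, -0.67]]
-0.0187 {'time': 0.1, 'qpos': array([ 1.32647105,  0.50824811, -0.23754062,  1.50101004,  0.12569827,
        1.14889601, -0.15480947]), 'qd': array([ 0.00109066, -0.00165227, -0.00051537, -0.00258002,  0.00074011,
       -0.00137015,  0.00052525]), 'tau': array([-4.24328304e-03, -6.21842766e+01, -2.19424210e+00, -2.50208312e+01,
        1.25925540e-02,  7.69567327e-03,  5.01524156e-07]), 'tcp_pos': array([ 0.21399558, -0.58675752,  0.2305283 ]), 'eef_rot': array([-7.72753153e-04,  9.84740841e-01,  1.74025452e-01, -1.47128549e-04]), 'contact_force': array([ 0.4477412, -0.2084755,  0.5108252]), 'wrist_torque': array([-0.02394501, -0.0176889 ,  0.03842722]), 'gripper_force': 0.0, 'width': 0.08566595385087757}
```

View pics/top0.png

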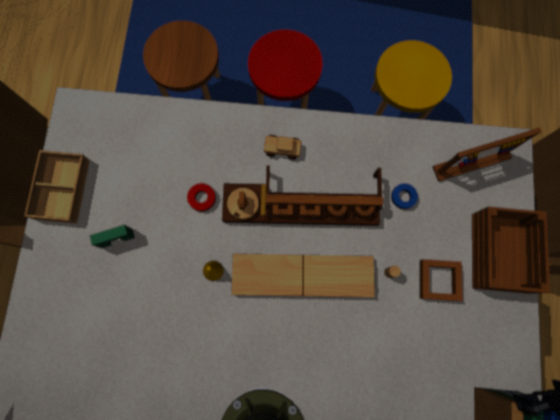

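View pics/scene0.png

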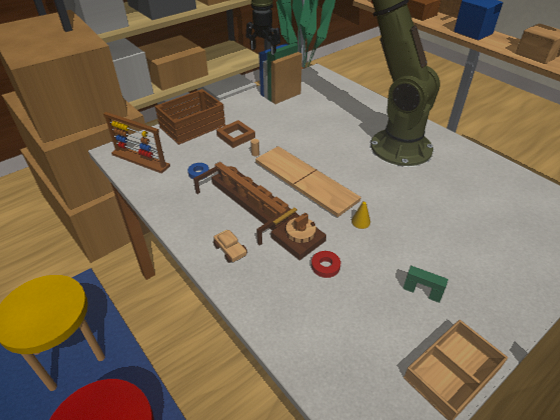

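Top view: tray spans columns 222-382 at row ~205, with the knob at (240,203). Pockets show frames at (283,210) and (310,210) and rings at (337,210) and (365,210). The shelf spans (232-376, 254-298), with the cone at (213,270) and the small cylinder at (393,271) close to its ends.

```bash
cat > h.py <<'E'
from station import ctrl,get_state,vision,models,ticket
import cv2,numpy as np
def grab(n):
    p,d=vision.grab_frame(n); return p,d
def cloud(n,d):
    c=vision.camera_info(n); v,u=np.mgrid[:420,:560]
    K=c["mtx"]; P=np.stack([(u-K[0,2])/K[0,0]*d,(v-K[1,2])/K[1,1]*d,d],-1)
    return (P-c["t"])@c["R"]      # R^T (P-t)
def onplane(n,uv,z):
    c=vision.camera_info(n); r=c["R"].T@np.linalg.inv(c["mtx"])@np.array([uv[0],uv[1],1.]); o=-c["R"].T@c["t"]
    return o+r*(z-o[2])/r[2]
E
python3 - <<'E'
from h import *
out={}
for n in("top","scene"):
    p,d=grab(n); X=cloud(n,d); np.save(f"X_{n}.npy",X)
    for t in ["press","keeper","inner_grip","collar_mark","shelf","ring_a","frame_a","cone","small_cylinder","red_ring","blue_ring","toy_car"]:
        for m in models.masks_of(n,t)[:4]:
            if m["p"]<.3: continue
            k=m["mask"]&(d>0); Y=X[k]
            (cx,cy),wh,a=cv2.minAreaRect(Y[:,:2].astype(np.float32)) if len(Y)>2 else ((0,0),(0,0),0)
            print(n,t,round(m["p"],2),np.round(m["point"],0),k.sum(),"med",np.median(Y,0).round(3),"z90",np.percentile(Y[:,2],90).round(3),"rect",np.round([cx,cy,*wh,a],3))
p,_=grab("top"); cv2.imwrite("pics/top1.png",cv2.resize(p[155:305,190:420],(800,522),interpolation=cv2.INTER_CUBIC))
E
```

```text
top press 0.9 [285. 198.] 4762 med [ 0.628 -0.017  0.034] z90 0.078 rect [ 0.658 -0.047  0.16   0.466  4.245]
top keeper 0.95 [317. 201.] 1266 med [ 0.642 -0.097  0.077] z90 0.08 rect [ 0.65  -0.106  0.089  0.341  6.632]
top inner_grip 0.61 [243. 202.] 150 med [0.615 0.113 0.092] z90 0.097 rect [0.617 0.116 0.046 0.029 0.809]
top collar_mark 0.71 [246. 205.] 679 med [0.613 0.112 0.05 ] z90 0.054 rect [0.619 0.116 0.095 0.093 5.83 ]
top shelf 0.8 [304. 275.] 5858 med [ 0.43  -0.074  0.031] z90 0.034 rect [ 0.431 -0.073  0.116  0.403  4.345]
top shelf 0.64 [205. 191.] 572 med [0.631 0.242 0.022] z90 0.026 rect [ 0.634  0.246  0.092  0.081 50.475]
top ring_a 0.76 [360. 213.] 217 med [ 0.624 -0.228  0.059] z90 0.065 rect [ 0.628 -0.232  0.035  0.055 11.13 ]
top ring_a 0.49 [338. 212.] 189 med [ 0.617 -0.15   0.06 ] z90 0.065 rect [ 0.621 -0.154  0.035  0.054 11.521]
top frame_a 0.54 [283. 211.] 272 med [ 0.602 -0.     0.06 ] z90 0.065 rect [ 0.61  -0.     0.042  0.061  4.734]
top cone 0.61 [211. 269.] 345 med [0.418 0.176 0.037] z90 0.076 rect [ 0.42   0.182  0.057  0.057 51.184]
top sma
[... 1618 characters left out ...]
108e+01]
scene frame_a 0.55 [259. 198.] 235 med [ 0.651 -0.066  0.055] z90 0.064 rect [ 0.603 -0.078  0.123  0.08  16.327]
scene cone 0.61 [362. 218.] 339 med [0.435 0.193 0.032] z90 0.071 rect [ 0.434  0.191  0.038  0.057 31.275]
scene red_ring 0.61 [328. 264.] 649 med [0.637 0.247 0.021] z90 0.024 rect [ 0.63   0.244  0.093  0.089 51.828]
scene blue_ring 0.8 [194. 172.] 225 med [ 0.695 -0.361  0.021] z90 0.025 rect [ 0.695 -0.356  0.073  0.074  6.586]
scene blue_ring 0.4 [298. 231.] 494 med [0.635 0.133 0.049] z90 0.052 rect [ 0.624  0.122  0.083  0.089 41.329]
scene toy_car 0.82 [227. 247.] 667 med [0.82  0.036 0.032] z90 0.052 rect [8.0500e-01 2.3000e-02 1.1100e-01 7.7000e-02 8.7712e+01]
```

View pics/top1.png

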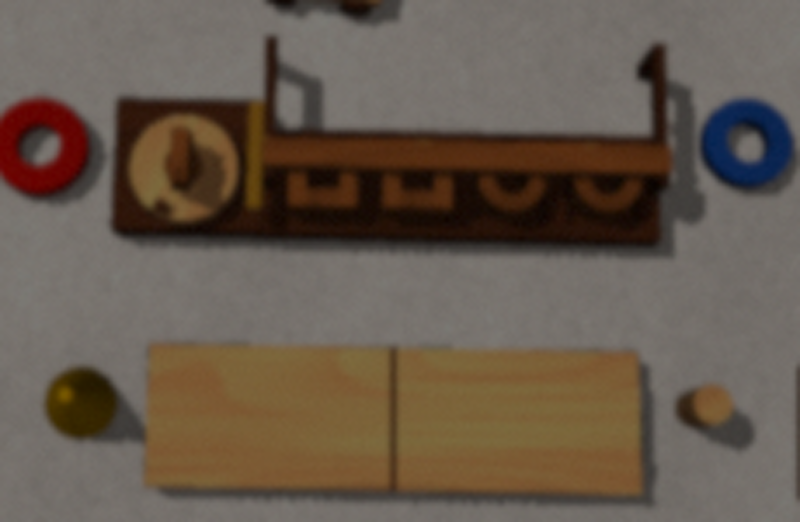

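All four pieces are present: two frames, then two rings. Tray and shelf yaw are both about +4.3°. Next I refine the knob axis and bar direction, and the tray pose.

Run:
```python
from h import *
for n in("top","scene"):
    X=np.load(f"X_{n}.npy"); Y=X[np.isfinite(X).all(-1)]
    near=np.hypot(Y[:,0]-.62,Y[:,1]-.118)
    B=Y[(near<.04)&(Y[:,2]>.087)]; print(n,"bar",len(B),B.mean(0).round(4),np.round([B[:,0].min(),B[:,0].max(),B[:,1].min(),B[:,1].max()],3)); 
    w,v=np.linalg.eigh(np.cov(B[:,:2].T)); print(np.degrees(np.arctan2(v[1,1],v[0,1])),w**.5, [np.round(t,4).tolist() for t in cv2.minAreaRect(B[:,:2].astype(np.float32))[:2]],cv2.minAreaRect(B[:,:2].astype(np.float32))[2])
    C=Y[(near<.06)&(abs(Y[:,2]-.05)<.004)]; print("collar",len(C),cv2.minEnclosingCircle(C[:,:2].astype(np.float32)))
    K=Y[(abs(Y[:,2]-.077)<.004)&(abs(Y[:,0]-.645)<.05)&(Y[:,1]<.07)&(Y[:,1]>-.3)]; print("keeper",K.mean(0).round(4),cv2.minAreaRect(K[:,:2].astype(np.float32)),np.degrees(np.polyfit(K[:,1],K[:,0],1)[0]))
    G=Y[(abs(Y[:,1]-.066)<.012)&(abs(Y[:,0]-.62)<.05)]; print("rack z",np.percentile(G[:,2],[50,90,99]).round(3))
    S=Y[(abs(Y[:,2]-.03)<.005)&(abs(Y[:,0]-.43)<.1)&(abs(Y[:,1]+.073)<.23)]; print("shelf",cv2.minAreaRect(S[:,:2].astype(np.float32)),S[:,2].mean())
q=np.array([0,1,0,0.])
for pos in([.618,.117,.2],[.618,.117,.063]):
  for yaw in(0,180): 
    a=np.radians(yaw)/2; print(yaw,ctrl.ik(pos,[0,np.cos(a),np.sin(a),0]))
```

```text
top bar 96 [0.6167 0.1156 0.0943] [0.594 0.64  0.108 0.125]
-176.74100396746385 [0.00455806 0.01373661] [[0.6168, 0.1158], [0.046, 0.0158]] 2.512695550918579
collar 543 ((0.618221640586853, 0.11599689722061157), 0.04708900675177574)
keeper [ 0.6423 -0.1116  0.0774] ((0.6426907181739807, -0.11387558281421661), (0.025439629331231117, 0.332076758146286), 4.275454998016357) -4.18242256981076
rack z [0.034 0.066 0.069]
shelf ((0.4314343333244324, -0.07393203675746918), (0.11561796069145203, 0.40013587474823), 4.372133255004883) 0.030578760010723106
scene bar 76 [0.6205 0.1191 0.0926] [0.595 0.642 0.109 0.127]
-178.72865182974607 [0.00491538 0.01391093] [[0.6187, 0.1179], [0.0177, 0.0475]] 88.76302337646484
collar 360 ((0.6198685169219971, 0.11781638115644455), 0.046567268669605255)
keeper [ 0.645  -0.1023  0.0768] ((0.6455838680267334, -0.11220292747020721), (0.029881378635764122, 0.3314608633518219), 4.3546295166015625) -4.29837424778794
rack z [0.051 0.066 0.069]
shelf ((0.43282362818717957, -0.07235704362392426), (0.12045473605394363, 0.4029700756072998), 4.338811874389648) 0.029839337959480114
0 [ 0.15194202  0.59224223 -0.64592003  1.53245577  0.37800344  1.14435208
 -2.1405493 ]
180 [ 0.35749377  0.73051075 -1.09851477  1.52977016  0.66571754  1.29455602
  0.74765846]
0 [-3.55884325e-04  6.96751931e-01 -3.77535717e-01  1.68803243e+00
  3.29445924e-01  8.20099995e-01 -2.09553039e+00]
180 [ 0.30312843  0.85210516 -0.9662219   1.68388512  0.7962844   1.04789968
  0.64066819]
```

```bash
cat >> h.py <<'E'
def Q(yaw):
    a=np.radians(yaw)/2; return [0,np.cos(a),np.sin(a),0]
KN=np.array([.6182,.117]); YAW=4.3
def tray(x,y,yaw=4.3): 
    c,s=np.cos(np.radians(yaw)),np.sin(np.radians(yaw)); return np.array([[c,-s],[s,c]])@[x,y]
T0=KN-tray(.005,.231); S0=np.array([.432,-.073])
def st():
    s=get_state(); e=s["eef_rot"]; print("t%.1f"%s["time"],s["tcp_pos"].round(4),"yaw %.1f"%np.degrees(2*np.arctan2(e[2],e[1])),"F",s["contact_force"].round(1),"M",s["wrist_torque"].round(2),"w %.4f gf %.1f"%(s["width"],s["gripper_force"])); return s
def turn(total,step=.15):
    q=get_state()["qpos"].copy(); n=int(np.ceil(abs(total)/step))
    for i in range(n):
        q[6]+=total/n; ctrl.set_joints(q); s=st()
        if abs(s["wrist_torque"][2])>1.5 or np.linalg.norm(s["contact_force"])>50: print("stop",i); break
E
python3 - <<'E'
from h import *
print(T0)
ctrl.movep([.45,-.2,.3],Q(3.5)); ctrl.movep([*KN,.2],Q(3.5)); ctrl.movel([*KN,.0635],max_speed=.1); st()
ctrl.close_gripper(30); ctrl.pause(.3); st()
E
```

```text
[ 0.63053416 -0.11372466]
t6.0 [0.6186 0.1172 0.0641] yaw 3.5 F [-0.7  0.5 -0.8] M [-0.01  0.03  0.02] w 0.0854 gf 0.0
t7.0 [0.6182 0.117  0.0636] yaw 3.5 F [-1.  -0.5  3.2] M [-0.11  0.16 -0.1 ] w 0.0155 gf 29.9
```

Well centred (force almost nil). Turn.

Run:
```python
from h import *
ctrl.close_gripper(70); turn(1.35+.03); ctrl.pause(.3); st()
p,d=grab("top"); cv2.imwrite("pics/top2.png",cv2.resize(p[135:305,190:420],(800,591),interpolation=cv2.INTER_CUBIC))
X=cloud("top",d).reshape(-1,3)
r=(X[:,:2]-T0)@np.array([tray(1,0),tray(0,1)]).T
k=(abs(X[:,2]-.077)<.005)&(abs(r[:,1])<.15)&(abs(r[:,0])<.13); print("keeper tray x",np.percentile(r[k,0],[2,50,98]))
```

```text
t7.4 [0.6182 0.117  0.0638] yaw 11.0 F [-2.8  0.8  4.7] M [ 0.28  0.52 -2.62] w 0.0149 gf 101.9
stop 0
t7.7 [0.6182 0.117  0.0638] yaw 11.2 F [-2.5  1.7  5.6] M [ 0.23  0.47 -2.81] w 0.0149 gf 105.5
keeper tray x [-0.00347536  0.00795805  0.01998425]
```

View pics/top2.png

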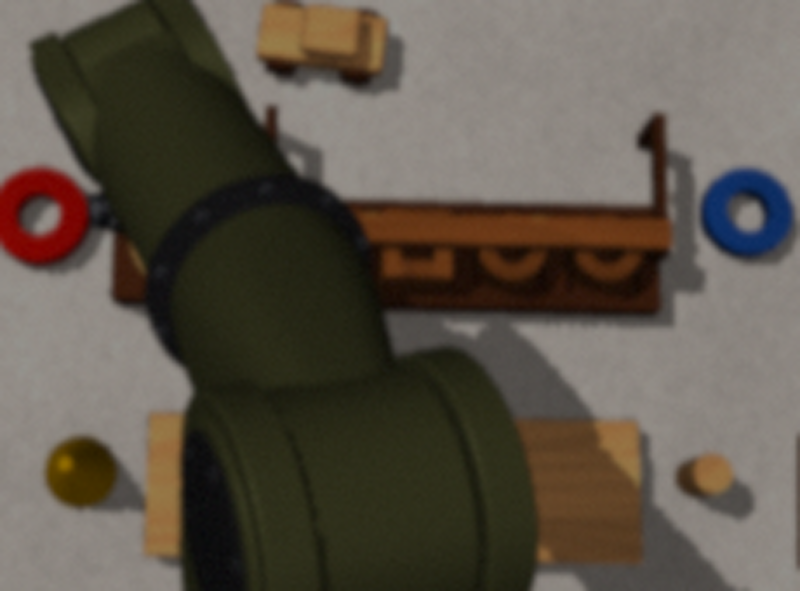

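The picture shows the keeper still shut: q7 increasing turns counter-clockwise, so I pushed briefly against the shut stop. I'll go back and regrasp with the half-turned wrist, which has joint range for the clockwise turn.

Run:
```python
from h import *
q=get_state()["qpos"].copy(); q[6]-=.1355; ctrl.set_joints(q); st()
ctrl.ungrasp(); ctrl.movel([*KN,.2]); 
ctrl.movep([*KN,.2],Q(183.5)); print(get_state()["qpos"].round(2)); ctrl.movel([*KN,.0635],max_speed=.1); 
ctrl.close_gripper(30); ctrl.pause(.2); print(st()["qpos"].round(2))
ctrl.close_gripper(70); turn(-1.35-.03); ctrl.pause(.3); st()
```

```text
t8.1 [0.6182 0.117  0.0637] yaw 3.8 F [-0.7 -1.5  3.4] M [-0.08  0.21 -0.24] w 0.0153 gf 69.6
[ 0.4   0.79 -1.23  1.53  0.75  1.36  0.74]
t14.5 [0.6182 0.117  0.0636] yaw 183.5 F [-0.6  0.6  2. ] M [-0.04  0.12 -0.22] w 0.0159 gf 34.0
[ 0.36  0.92 -1.12  1.68  0.91  1.15  0.61]
t14.9 [0.6182 0.1169 0.0637] yaw 175.8 F [-0.7 -0.9  2.4] M [-0.26  0.19 -0.22] w 0.0150 gf 70.0
t15.2 [0.6182 0.1167 0.0637] yaw 168.0 F [-1.2 -1.4  4.1] M [-0.4   0.26 -0.21] w 0.0147 gf 70.1
t15.5 [0.6181 0.1166 0.0637] yaw 160.1 F [-2.2 -3.   4.4] M [-0.58  0.29 -0.25] w 0.0151 gf 70.2
t15.7 [0.6181 0.1165 0.0637] yaw 152.3 F [-2.1 -3.6  5.1] M [-0.81  0.48 -0.17] w 0.0150 gf 70.3
t16.0 [0.618  0.1164 0.0637] yaw 144.3 F [-2.2 -4.5  5.1] M [-0.92  0.52 -0.23] w 0.0153 gf 70.4
t16.2 [0.618  0.1163 0.0637] yaw 136.4 F [-3.1 -4.2  5.6] M [-0.95  0.57 -0.23] w 0.0147 gf 70.4
t16.5 [0.6179 0.1162 0.0637] yaw 128.5 F [-2.7 -4.6  6.1] M [-0.96  0.63 -0.25] w 0.0152 gf 70.5
t16.8 [0.6178 0.1161 0.0637] yaw 120.6 F [-3.5 -5.3  7.1] M [-1.04  0.74 -0.28] w 0.0148 gf 70.5
t17.0 [0.6176 0.1161 0.0637] yaw 112.7 F [-3.8 -4.7  7.1] M [-1.05  0.86 -0.24] w 0.0149 gf 70.6
t17.3 [0.6175 0.116  0.0637] yaw 104.9 F [-3.5 -6.5  6.7] M [-1.21  0.73  1.07] w 0.0145 gf 71.2
t17.6 [0.6175 0.116  0.0637] yaw 105.0 F [-4.  -6.1  6.6] M [-1.29  0.78  1.07] w 0.0149 gf 71.2
```

The torque jump marks the open stop. Release, back off and check.

```bash
cat >> h.py <<'E'
def keeper():
    p,d=grab("top"); X=cloud("top",d).reshape(-1,3)
    r=(X[:,:2]-T0)@np.array([tray(1,0),tray(0,1)]).T
    k=(abs(X[:,2]-.077)<.005)&(abs(r[:,1])<.15)&(abs(r[:,0])<.13); print("keeper tray x",np.percentile(r[k,0],[2,50,98]))
    k=(abs(X[:,2]-.056)<.003)&(np.hypot(*(X[:,:2]-KN).T)<.047)
    k2=(abs(X[:,2]-.094)<.004)&(np.hypot(*(X[:,:2]-KN).T)<.035)
    b=cv2.minAreaRect(X[k2,:2].astype(np.float32)); print("mark",X[k].mean(0)if k.any()else 0,"bar",b)
    return p,X,r
E
python3 - <<'E'
from h import *
q=get_state()["qpos"].copy()
ctrl.ungrasp(); ctrl.movel([*KN,.2]); print(get_state()["qpos"].round(2))
ctrl.movep([.45,.15,.3],Q(4.3+90)); ctrl.movep([.3,.4,.3],Q(94.3))
p,X,r=keeper(); cv2.imwrite("pics/top3.png",cv2.resize(p[135:305,190:420],(800,591),interpolation=cv2.INTER_CUBIC))
for z0,y in [(0.062,y) for y in(.117,.039,-.039,-.117)]:
    k=(abs(X[:,2]-z0)<.004)&(abs(r[:,1]-y)<.039)&(abs(r[:,0])<.045); print(y,k.sum(),cv2.minAreaRect(r[k].astype(np.float32)))
for yaw in (94.3,4.3,184.3,-85.7): print(yaw,*[np.round(v,2) if (v:=ctrl.ik([*(T0+tray(0,y)),z],Q(yaw))) is not None else None for y,z in((.117,.036),(-.117,.036))], np.round(ctrl.ik([*(S0+tray(0,.13)),.06],Q(yaw)),2))
E
```

```text
[ 0.4   0.79 -1.22  1.53  0.75  1.36 -0.64]
keeper tray x [0.06614929 0.07769041 0.08962649]
mark [0.60978692 0.11484239 0.05498518] bar ((0.6175022125244141, 0.11588363349437714), (0.016221629455685616, 0.04507628455758095), 17.099809646606445)
0.117 261 ((-0.0016621742397546768, 0.11501454561948776), (0.05541666969656944, 0.05407828465104103), 1.1416534185409546)
0.039 275 ((-0.00083213672041893, 0.038360171020030975), (0.056180261075496674, 0.05440468341112137), 0.3535715341567993)
-0.039 209 ((-0.002406839281320572, -0.03930459916591644), (0.05322946608066559, 0.053255438804626465), 32.137550354003906)
-0.117 213 ((-0.005426883697509766, -0.11717062443494797), (0.05407183989882469, 0.05191227048635483), 67.91067504882812)
94.3 [ 0.47  0.87 -0.93  1.73  0.82  0.99 -0.7 ] [ 0.79  0.94 -0.93  1.55  0.82  1.08 -0.28] [ 0.44  0.61 -0.95  2.22  0.79  0.71 -0.99]
4.3 [ 0.33  0.77 -0.63  1.73  0.59  0.84 -2.07] [ 0.61  0.82 -0.55  1.56  0.51  0.91 -1.61] [ 0.33  0.55 -0.76  2.22  0.67  0.62 -2.42]
184.3 [ 0.62  1.12 -1.4   1.72  1.14  1.35  0.63] [ 0.92  1.16 -1.38  1.55  1.15  1.41  1.08] [ 0.57  0.74 -1.23  2.22  0.95  0.9   0.38]
-85.7 [ 0.62  1.14 -1.42  1.72  1.16  1.37  2.19] [ 0.39  0.77 -0.14  1.56  0.13  0.82 -2.87] [-0.44  0.49  0.36  2.23 -0.36  0.48 -2.87]
```

View pics/top3.png

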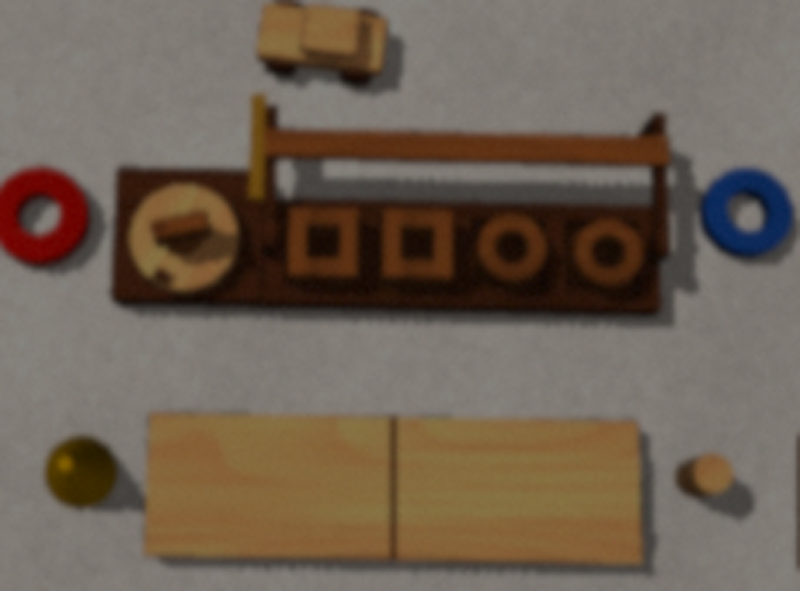

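Keeper fully open (travel 69 mm measured), pointer mark unmoved, pieces in pockets at crop (323,243), (418,243), (512,247), (608,250). Pick the first piece.

```bash
cat >> h.py <<'E'
def pick(xy,z,yaw=94.3,h=.17,force=40):
    ctrl.ungrasp(); ctrl.movep([*xy,h],Q(yaw)); ctrl.movel([*xy,z],max_speed=.12); s=st()
    ctrl.close_gripper(force); st(); ctrl.movel([*xy,h],max_speed=.12); s=st(); return s["width"]
def place(xy,z,yaw=94.3,h=.17):
    ctrl.movel([*xy,h],max_speed=.2); ctrl.movel([*xy,z+.008],max_speed=.12); ctrl.movel([*xy,z],max_speed=.03); st()
    ctrl.ungrasp(); ctrl.movel([*xy,h],max_speed=.15)
E
python3 - <<'E'
from h import *
w=pick(T0+tray(-.002,.117),.037)
if w>.045: place(S0+tray(0,-.055),.0535)
p,X,r=keeper(); cv2.imwrite("pics/top4.png",cv2.resize(p[135:305,190:420],(800,591),interpolation=cv2.INTER_CUBIC))
E
```

```text
t24.7 [0.6203 0.003  0.0378] yaw 94.3 F [-0.7 -0.6  0.5] M [-0.    0.04  0.  ] w 0.0856 gf 0.0
t25.1 [0.6201 0.0028 0.0377] yaw 94.3 F [-0.4 -1.2  5.2] M [-0.2   0.28  0.02] w 0.0550 gf 43.3
t26.3 [0.6194 0.0025 0.1691] yaw 94.3 F [-0.5  0.4 -1.5] M [-0.   -0.02 -0.01] w 0.0552 gf 42.7
t29.1 [ 0.4364 -0.1281  0.0537] yaw 94.3 F [ 0.1 -0.8  3.7] M [-0.12 -0.04 -0.05] w 0.0554 gf 43.2
keeper tray x [0.06646937 0.07764748 0.08981855]
mark [0.61276311 0.11845565 0.05469108] bar ((0.6170588135719299, 0.11588311195373535), (0.016163133084774017, 0.04509127512574196), 14.943193435668945)
```

View pics/top4.png

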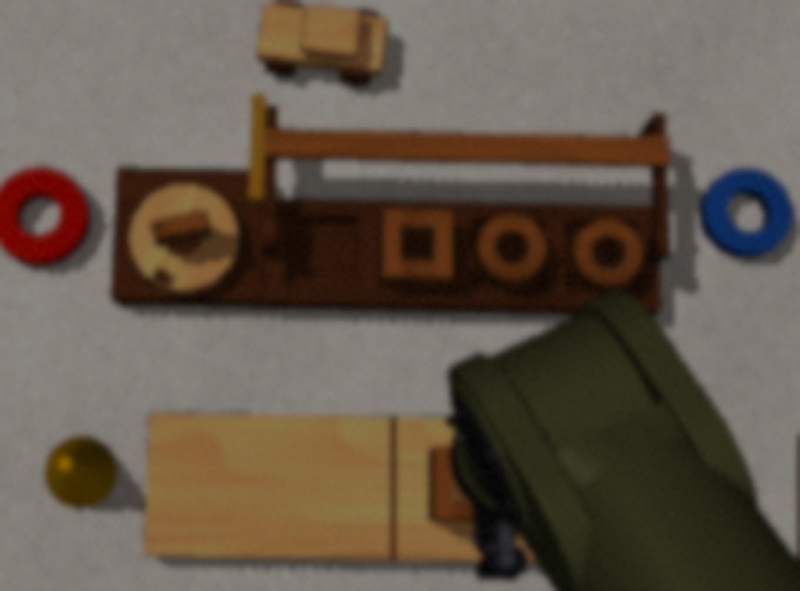

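The frame stands on the shelf's right half at crop (453,485), and the remaining pieces are still in place. I do the rest with a check before each pick.

```bash
cat >> h.py <<'E'
def look(y):
    p,d=grab("top"); X=cloud("top",d).reshape(-1,3); r=(X[:,:2]-T0)@np.array([tray(1,0),tray(0,1)]).T
    k=(abs(X[:,2]-.062)<.004)&(abs(r[:,1]-y)<.039)&(abs(r[:,0])<.06); b=cv2.minAreaRect(r[k].astype(np.float32)) if k.sum()>20 else None
    print("pocket",y,k.sum(),b); return b is not None and abs(b[0][0]+.002)<.006 and abs(b[0][1]-y)<.006
E
python3 - <<'E'
from h import *
for y,sy in((.039,-.145),(-.039,.055),(-.117,.145)):
    if not look(y): print("check!");break
    if pick(T0+tray(-.002,y),.037)<.045: print("missed");break
    place(S0+tray(0,sy),.0535)
ctrl.movep([.45,.2,.3],Q(94.3)); ctrl.movep([.3,.4,.3],Q(94.3)); st()
p,X,r=keeper(); cv2.imwrite("pics/top5.png",cv2.resize(p[135:305,190:420],(800,591),interpolation=cv2.INTER_CUBIC))
s,_=grab("scene"); cv2.imwrite("pics/scene5.png",cv2.resize(s[120:300,180:420],(800,600),interpolation=cv2.INTER_CUBIC))
E
```

```text
pocket 0.039 280 ((-0.00042372941970825195, 0.03840358555316925), (0.056833550333976746, 0.05458246171474457), 0.29106706380844116)
t32.8 [ 0.6262 -0.0748  0.0379] yaw 94.3 F [0.3 0.3 0.3] M [ 0.05  0.01 -0.01] w 0.0851 gf 0.0
t33.2 [ 0.6261 -0.0749  0.0378] yaw 94.3 F [-0.5 -0.5  5.9] M [-0.12  0.2  -0.  ] w 0.0551 gf 43.4
t34.4 [ 0.6252 -0.0752  0.1691] yaw 94.3 F [ 0.3 -0.  -0.7] M [-0.06  0.06 -0.03] w 0.0551 gf 42.7
t37.2 [ 0.4431 -0.2179  0.0537] yaw 94.3 F [ 0.1 -0.5  3.9] M [-0.2   0.07 -0.01] w 0.0552 gf 43.2
pocket -0.039 199 ((-0.0028536636382341385, -0.038853779435157776), (0.05338510870933533, 0.053870804607868195), 70.22156524658203)
t40.9 [ 0.632  -0.1526  0.0379] yaw 94.3 F [-0.9 -0.1 -0.2] M [ 0.01 -0.    0.02] w 0.0856 gf 0.0
t41.3 [ 0.6319 -0.1528  0.0378] yaw 94.3 F [-1.  -0.6  4.8] M [-0.11  0.14 -0.05] w 0.0538 gf 43.2
t42.5 [ 0.631  -0.1529  0.169 ] yaw 94.3 F [ 0.2 -0.4 -1. ] M [0.02 0.02 0.04] w 0.0539 gf 42.5
t45.4 [ 0.4282 -0.0183  0.0536] yaw 94.3 F [0.  0.2 2.3] M [-0.22 -0.06 -0.06] w 0.0541 gf 43.0
pocket -0.117 213 ((-0.005106305703520775, -0.11736838519573212), (0.053726568818092346, 0.05407404154539108), 44.26774215698242)
t49.4 [ 0.6379 -0.2305  0.038 ] yaw 94.3 F [-0.2  1.   0.1] M [-0.03 -0.04 -0.02] w 0.0853 gf 0.0
t49.8 [ 0.6377 -0.2306  0.0378] yaw 94.3 F [-0.2  0.2  5.6] M [-0.1   0.23  0.03] w 0.0536 gf 43.3
t51.1 [ 0.6369 -0.2307  0.169 ] yaw 94.3 F [ 0.5 -0.3 -1.4] M [ 0.04  0.04 -0.01] w 0.0538 gf 42.6
t54.5 [0.4215 0.0715 0.0537] yaw 94.3 F [ 0.4 -1.4  3.8] M [-0.2  -0.03 -0.04] w 0.0535 gf 43.0
t57.6 [0.3017 0.3985 0.2992] yaw 94.2 F [0.4 0.4 1.3] M [0.05 0.02 0.  ] w 0.0853 gf 0.0
keeper tray x [0.06621521 0.07775773 0.08988937]
mark [0.61155329 0.11137928 0.05467627] bar ((0.6172255873680115, 0.11601431667804718), (0.015558624640107155, 0.044435806572437286), 16.060476303100586)
```

View pics/top5.png

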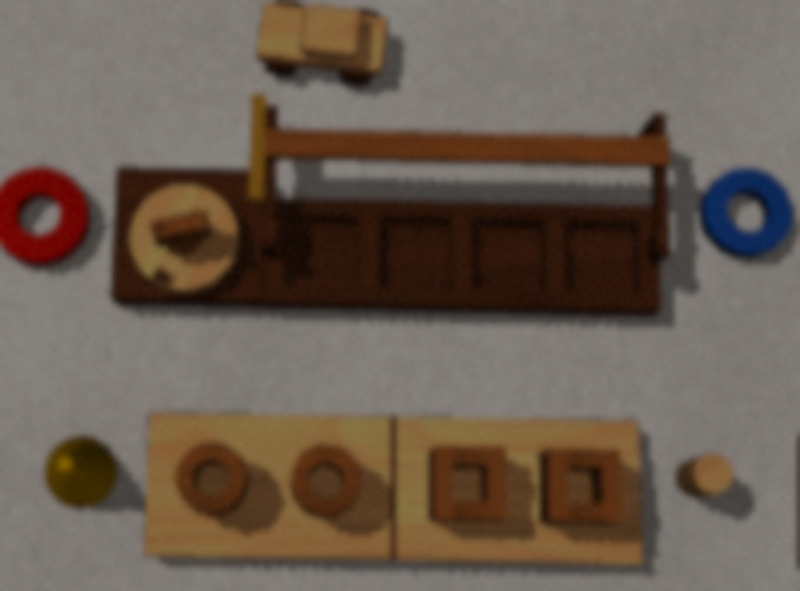

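All four pieces stand on the shelf, rings left at (213,478), (327,480) and frames right at (468,485), (583,485). Now shut the keeper.

Run:
```python
from h import *
ctrl.movep([.45,.2,.3],Q(106)); ctrl.movep([*KN,.2],Q(106)); print(get_state()["qpos"].round(2)); ctrl.movel([*KN,.0635],max_speed=.1)
ctrl.close_gripper(30); ctrl.pause(.2); st()
ctrl.close_gripper(70); turn(1.35+.03); ctrl.pause(.3); st()
```

```text
[ 0.37  0.75 -1.15  1.53  0.69  1.32 -0.57]
t61.9 [0.6174 0.1167 0.0637] yaw 106.0 F [-4.  -1.9  4.9] M [-0.5   0.9   0.36] w 0.0155 gf 31.7
t62.4 [0.6174 0.1168 0.0638] yaw 113.8 F [-1.2 -0.9  2.4] M [-0.15  0.22  0.28] w 0.0148 gf 69.2
t62.7 [0.6174 0.1168 0.0638] yaw 121.5 F [-1.7 -0.9  2.2] M [-0.11  0.22  0.27] w 0.0153 gf 69.2
t62.9 [0.6174 0.1168 0.0638] yaw 129.4 F [-2.  -1.   2.5] M [-0.05  0.24  0.19] w 0.0150 gf 69.2
t63.2 [0.6174 0.1168 0.0638] yaw 137.3 F [-1.2 -1.1  2.8] M [0.03 0.19 0.29] w 0.0151 gf 69.2
t63.4 [0.6174 0.1169 0.0639] yaw 145.2 F [-1.2  0.3  2.2] M [-0.04  0.16  0.22] w 0.0150 gf 69.2
t63.7 [0.6175 0.1169 0.0638] yaw 153.1 F [-0.8 -0.6  2. ] M [0.04 0.21 0.29] w 0.0149 gf 69.2
t64.0 [0.6175 0.1169 0.0638] yaw 161.0 F [-1.4  0.2  0.9] M [0.08 0.16 0.23] w 0.0154 gf 69.2
t64.2 [0.6174 0.1169 0.0638] yaw 168.9 F [-1.   0.8  1.1] M [0.14 0.16 0.23] w 0.0151 gf 69.1
t64.5 [0.6174 0.1169 0.0638] yaw 176.8 F [-0.2  1.3 -0.1] M [0.19 0.08 0.25] w 0.0148 gf 69.1
t64.7 [0.6174 0.117  0.0638] yaw 184.6 F [-0.6  1.6  1.7] M [ 0.39  0.2  -0.34] w 0.0150 gf 69.0
t65.0 [0.6174 0.1169 0.0638] yaw 185.0 F [-0.1  1.5  1.8] M [ 0.59  0.16 -0.71] w 0.0150 gf 69.1
```

Torque reversed at the stop, so the keeper is shut. Release, clear and verify.

Run:
```python
from h import *
ctrl.ungrasp(); ctrl.movel([*KN,.2]); ctrl.movep([.45,.2,.3],Q(94.3)); ctrl.movep([.3,.4,.3],Q(94.3)); st()
p,X,r=keeper(); cv2.imwrite("pics/top6.png",cv2.resize(p[135:305,190:420],(800,591),interpolation=cv2.INTER_CUBIC))
s,_=grab("scene"); cv2.imwrite("pics/scene6.png",cv2.resize(s[120:300,180:420],(800,600),interpolation=cv2.INTER_CUBIC))
```

```text
t69.1 [0.3015 0.399  0.2995] yaw 94.2 F [ 0.5 -0.3 -0.3] M [ 0.02 -0.06 -0.01] w 0.0852 gf 0.0
keeper tray x [-0.00158263  0.01007402  0.02196318]
mark [0.61148045 0.11431739 0.05469305] bar ((0.61740642786026, 0.11512482911348343), (0.0464278869330883, 0.014309355057775974), 6.744900226593018)
```

View pics/top6.png

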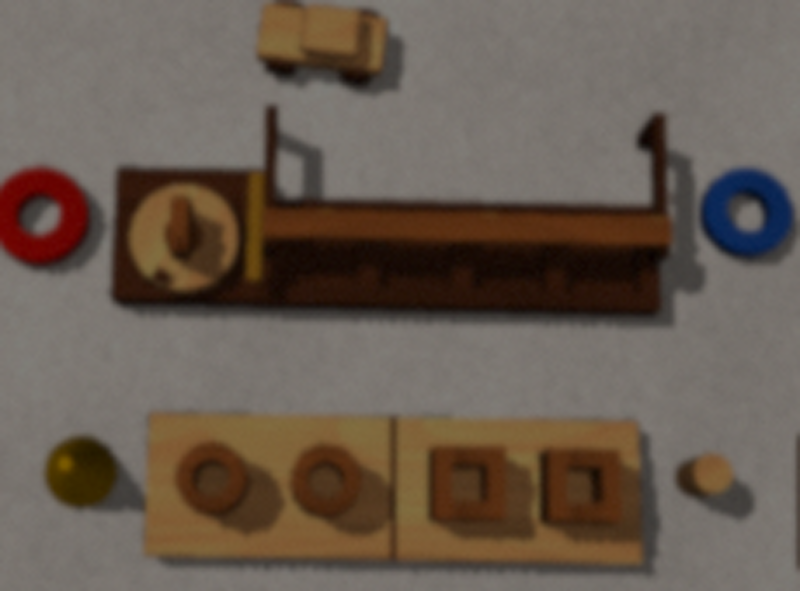

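View pics/scene6.png

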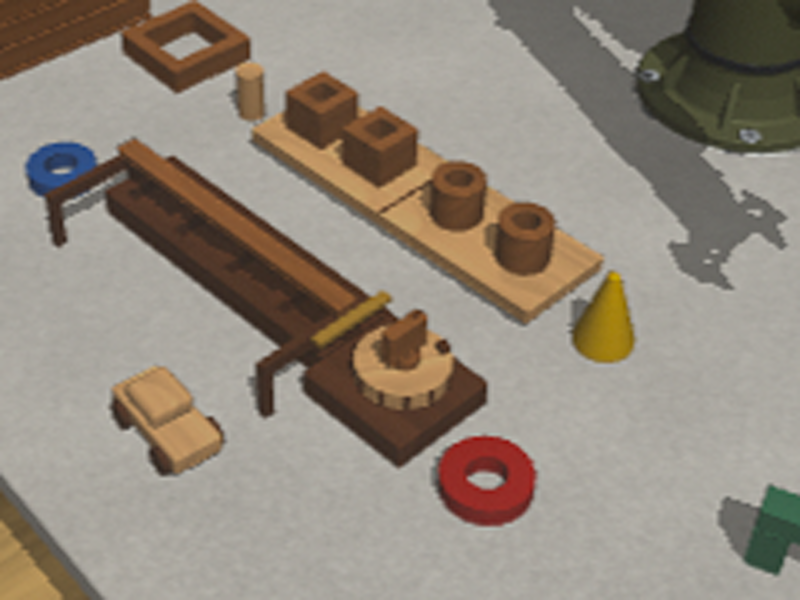

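Pieces stand correctly and the pointer mark and toys look untouched. I compare the keeper's position with the very first cloud.

Run:
```python
from h import *
def m(X):
    r=(X[:,:2]-T0)@np.array([tray(1,0),tray(0,1)]).T; k=(abs(X[:,2]-.077)<.005)&(abs(r[:,1])<.15)&(abs(r[:,0])<.13); return np.percentile(r[k,0],[2,50,98]).round(4),k.sum()
print(m(np.load("X_top.npy").reshape(-1,3)),m(np.load("X_scene.npy").reshape(-1,3)))
for n in("top","scene"): print(n,m(cloud(n,grab(n)[1]).reshape(-1,3)))
```

```text
(array([0.0002, 0.0117, 0.0239]), np.int64(882)) (array([0.0025, 0.0156, 0.0271]), np.int64(494))
top (array([-0.0015,  0.01  ,  0.0218]), np.int64(882))
scene (array([-0.    ,  0.0141,  0.0255]), np.int64(492))
```

The keeper's travel from open to shut is 67.6 mm, which matches the 67.5 mm full range, so it is fully shut.

```bash
python3 -c "
from h import *
print(ticket.close_job())"
```

```text
the job is handed in; nothing more can be done
None
```

The job is handed in: both rings stand on the left half of the shelf and both frames on the right half, the keeper was opened fully and is shut again, and the outer knob and the toys around the tray look unmoved; my first turn went the wrong way and briefly pushed the inner knob against its shut stop.

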